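# Unlock the board test fixture and take the carrier off into the tray

### The job

Take the board carrier off the test fixture and put it away: pull up the red index plunger knob, slide the aluminium stop carriage away from the carrier to the farthest of the three index holes and let the plunger drop fully home there. Then slide the carrier by its black handle towards the stop until its keyholes' wide ends are at the brass studs, lift it straight off, and set it down gently, flat inside the blue tray, without disturbing the other things on the bench.

Things in the scene. Friction and masses are not known exactly. Their poses are not given: they have to be found in the camera images.
- fixture: Dark grey test fixture fixed to the bench, 120 (x) x 270 (y) x 30 mm high, turned up to 0.3 rad, on the left or right. Origin: centre of its underside; +y is the sliding direction in which carriage and carrier open, z up. Deck top 30 mm up. Index holes (11 mm) at y = 53 (lock), 77 (middle), 101 mm (park) on the centre line. A black fence 14 mm high closes the -y end.
- stud (a point): Foot of the first of two brass headed studs, on the deck at fixture (0, 12) mm; the other is at (0, -72) mm. Neck 7 mm across and 7.5 mm high, head 16 mm across and 4 mm thick (top 11.5 mm above the deck).
- knob (a point): Centre of the red plunger knob, a cylinder 26 mm across and 26 mm high (13 mm above and below this point), on the aluminium stop carriage; 91 mm above the bench when down. Under it a 10 mm stem, 8.5 mm long, then a dark collar 24 mm across. Moves with plunger and carriage. Carriage block: 104 (fixture x) x 50 (y) mm, top 54.5 mm above the bench.
- park_hole (a point): Centre of the mouth of the park hole (fixture y = 101 mm, 30 mm above the bench), the farthest from the carrier: where the plunger's axis must end.
- carriage (a joint): Travel of the stop carriage along the fixture's +y, in m: 0 in the lock hole, 0.024 middle hole, 0.048 park hole, end stop 0.056. Slides with 1.5 N friction, only while the plunger's pin is out; 1.5 mm play either way in a hole. At 0 the knob's axis is at fixture y = 53 mm and the block stands 3 mm from the carrier, blocking it.
- plunger (a joint): Lift of the plunger, in m: 0 fully home in a hole, clear of the deck from 0.008, top stop 0.014. A spring pulls it down with 6 N at 0 and 10 N at 0.014. Let go between holes, its round-ended 8 mm pin rides on the deck (0.008) and drops in at the next hole.
- carrier: Loose board carrier, 0.25 to 0.5 kg: steel plate 100 (x) x 150 (y) x 5 mm with circuit boards (up to 19 mm above its underside) both sides of a black handle. Origin: centre of the plate's underside, axes along the fixture's; starts on the deck at fixture (0, -50) mm. Comes off when slid 30 mm (within 4 mm) along the fixture's +y, to (0, -20); elsewhere the stud heads hold it down.
- keyhole (a point): Centre of the wide end (26 mm across) of the carrier's first keyhole, at carrier (0, 32) mm, on its underside; its narrow end (10 mm wide) is 30 mm towards the carrier's +y. The second wide end is at (0, -52) mm. Over the stud's foot, the carrier can be lifted. 2.5 mm of vertical play under the stud heads.
- handle (a point): Grip point on the carrier's black handle, on its axis, 40 mm above the plate's underside, over the carrier's origin. The handle is 14 (x) x 28 (y) mm and rises from 5 to 50 mm above the underside; meant to be gripped across its 14 mm.
- tray: Blue open tray fixed to the bench, outside 150 (x) x 200 (y) x 22 mm high, walls and floor 5 mm thick; origin at the centre of its underside, z up. The carrier fits with 20 mm to spare all round when their long (y) axes agree, either way round. Turned up to 0.3 rad, on the left or right.
- screwdriver: Loose screwdriver, 170 mm long, lying about 110 mm from the fixture's centre on its robot side; bystander, leave it where it is; origin at the centre of its underside.
- tape: Loose yellow tape roll, 68 mm across, 19 mm high, about 120 mm beyond the tray's centre; bystander, leave it where it is; origin at the centre of its underside.
- cup: Loose white cup, 72 mm across, 70 mm high; bystander, leave it where it is; origin at the centre of its underside.
- meter: Loose orange hand meter, 75 x 140 x 38 mm; bystander, leave it where it is; origin at the centre of its underside.
- speaker: Loose black loudspeaker, 110 mm across, 40 mm high; bystander, leave it where it is; origin at the centre of its underside.
- wrench: Loose wrench, 130 mm long, lying between the fixture and the tray; bystander, leave it where it is; origin at the centre of its underside.
- flux_jar: Loose small amber jar, 44 mm across, 50 mm high; bystander, leave it where it is; origin at the centre of its underside.
Not all that is in view belongs to the job. Of the things shaped like the tray, the blue one is meant.

How it is judged:
On the way, in this order (a step that is already met when the one before it is completed fails the run):
1. the plunger is pulled clear of the lock hole (value of joint plunger above 0.006 m and value of joint carriage below 0.01 m), for 0.05 s.
2. the carriage stands at the park hole with the plunger fully home (value of joint carriage between 0.045 and 0.051 m and value of joint plunger below 0.0025 m), for 0.2 s.
3. the carrier, still down on the deck, is slid along its keyholes to their wide ends (y of carrier in the frame of fixture between -0.026 and -0.014 m and z of carrier in the frame of fixture below 0.035 m), for 0.05 s.
4. the carrier is lifted off the studs (z of carrier in the frame of fixture above 0.045 m and contact force between carrier and fixture below 0.5 N), for 0.05 s.
At the end, for the whole second after the job is handed in: The carrier lies flat (within 0.06 rad) and at rest on the tray's floor, inside its walls (centre within 25 mm of the tray's along each tray axis, underside 2 to 10 mm above the bench); the carriage stands at the park hole (0.045 to 0.051 m) with the plunger home (below 2.5 mm) (all of step 2 and z of carrier in the frame of tray between 0.002 and 0.01 m and x of carrier in the frame of tray between -0.025 and 0.025 m and y of carrier in the frame of tray between -0.025 and 0.025 m and angle between carrier's own z axis and vertical below 0.06 rad and linear speed of carrier below 0.02 m/s and velocity of joint carriage below 0.01 m/s); the robot touches nothing.
It fails at once if a bystander is disturbed (moved over 30 mm) (distance of any of screwdriver, tape, cup, meter, speaker, wrench, flux_jar from where it was at the start of the episode above 0.03 m).
It fails at once if the carrier is let go above the tray instead of set down (horizontal distance between carrier and tray below 0.15 m and height (world z) of carrier above 0.022 m and contact force between the fingers and carrier below 0.1 N).
It also fails if it takes over 51 s, if anything falls off the work surface, if the arm or the gripper's body presses on something with over 40 N, if the wrist force passes 120 N, or if a joint passes its speed limit or range.

### The arm

A 7-joint arm with a two-finger parallel gripper is mounted at the origin on the work surface. World frame = base frame: x ahead of the robot, y to its left, z up, the work surface at z = 0. Lengths are in m, angles in rad, forces in N, time in s.
With the tool pointing down it reaches from about 0.425 to 0.875 m from the base axis. Payload 4.7 kg.
Tool frame: the origin (TCP) lies midway between the tips of the shut fingers; the grasp point (between the pads) lies 19 mm behind it; z points along the fingers, x is the direction in which the jaws open and shut, and the axes are right-handed (so a half turn about z gives the same grasp; the last joint's range is limited). The gripper opens to 87 mm and grips with 3 to 60 N. Pads are 19 mm wide; open, the fingers measure 117 mm over their backs; the gripper's body (75 mm by 190 mm) begins 51 mm behind the grasp point.
Start: joints at [1.36, 0.321, -0.07, 1.45, 0.023, 1.371, -0.057], TCP at [0.145, -0.634, 0.223] pointing down, gripper open.
Joint ranges: [-2.86, 2.86], [-0.3, 2.09], [-1.38, 1.24], [0.06, 2.45], [-1.56, 4.7], [0.09, 2.05], [-2.69, 2.69]. Speed limits (rad/s): [2.57, 2.57, 3.14, 3.14, 3.14, 3.14, 3.14].

### API

Orientations are given as a rotation vector (axis times angle).
In Python, from bench import get_state, eyes, ticket gives the robot as it stands.
- The arm moves only by the tool carry_out, never from a script. Its argument "motion" is a list of rows, each a list of 2 entries, a list of its own where there are three numbers: the shift along the world's x, y, z in m, then the turn about the world's z in rad. A call has 1 to 20 rows; each row is the pose to reach, as a shift and turn from the pose commanded when the call began; what a row does not reach only later rows make up. A row lasts 1/10 s, in which the tool goes at most 50 mm and 8.59 degrees, less where a joint would pass 70% of its speed; a pose out of reach is approached as far as the arm can. A call with a gripper value outside its range is refused whole. "grip" is the gripper command: -1 is fully open, 1 is shut, values between are in proportion, set as the call begins (left out, the last holds). The fingers move at their own pace and stop on an object; "squeeze" is the grip in N (left out, the last holds). Time passes only in rows, so rows that repeat a pose let the fingers close. It gives the time, the measured TCP pose, the force and the opening at its end, in the units of the state.
- get_state(): the state, without advancing time (a new reading comes with each control period).
- eyes.get_image(name): name is "side" or "top"; returns a dict with "pixels" (384x512x3 uint8, blue, green, red), "mtx" (3x3 intrinsics, pixels), "extrinsics" (4x4, takes a point from camera to world coordinates). Camera axes: x right, y down, z forward; pixel columns grow to the right and rows downward; lengths in m; the calibration is good to about 2 mm. A picture is of the moment at which its call begins. There is no depth.
- ticket.close_job(): hands the job in, once; it reports no verdict.
The state is a dict: "time": time; "joint_positions": joint angles; "qd": joint speeds; "joint_torque": joint torques, N m; "position": TCP position; "tool_rot": TCP orientation; "ft_force": force on the tool from outside, world axes, zero at the start; "torque": the same for the moment, N m; "grip_width": opening from 0.0 (shut) to 1.0 (fully open).
Only numpy, scipy, OpenCV 4.12 (cv2) and the standard library are available. Lean on these libraries where they do the work, as an engineer would, in place of code of your own. Each camera call takes 0.05 s, during which the arm holds its last target. There are 200 camera calls.

## Working session

There is one attempt and no reset: what is moved stays moved. The work goes in short steps, Python scripts to look and compute and a tool call to move; the robot and the scene stay as the last step left them, time stands still between calls to the robot, and variables do not carry over. Pictures are saved under pics/ and viewed, about 8 in all and at most 12, crops included, and the job is handed in when it is done.

Besides the shell and the picture viewer there is one more tool, called as a command line: name --argument value ..., lists and objects as JSON in quotes. carry_out: Moves the arm, as the interface text tells. Its arguments: {"type":"object","properties":{"motion":{"type":"array","items":{"type":"array"}},"grip":{"type":"number"},"squeeze":{"type":"number"}},"required":["motion"]}

```bash
ls; mkdir -p pics
python3 - <<'E'
from bench import get_state, eyes
import cv2,numpy as np,pickle
s=get_state();print(s)
for n in("side","top"):
    d=eyes.get_image(n);cv2.imwrite(f"pics/{n}0.png",cv2.resize(d["pixels"],(768,576),interpolation=cv2.INTER_CUBIC));print(n,np.round(d["mtx"],1).tolist(),np.round(d["extrinsics"],3).tolist())
    cv2.imwrite(f"pics/{n}0_raw.png",d["pixels"]);pickle.dump((d["mtx"],d["extrinsics"]),open(f"{n}.pkl","wb"))
E
```

```text
pics
{'time': 0.0, 'joint_positions': array([ 1.36009631,  0.32183694, -0.07007822,  1.45166403,  0.02261909,
        1.37082105, -0.05694206]), 'qd': array([ 0.00114502,  0.00013924, -0.00129967,  0.00073022,  0.00020256,
       -0.00024138, -0.00031623]), 'joint_torque': array([ 5.84190111e-04, -4.91289711e+01, -4.03626384e-01, -3.12526560e+01,
       -6.39874907e-02,  4.38158121e-02,  1.78639871e-04]), 'position': array([ 0.14470803, -0.63311446,  0.22145794]), 'tool_rot': array([-2.45570202,  1.95758088,  0.00249789]), 'ft_force': array([-0.01472933, -0.29830708, -0.40876888]), 'torque': array([-0.03866734, -0.01780504, -0.02287404]), 'grip_width': 1.000752485397278}
side [[357.8, 0.0, 248.7], [0.0, 357.8, 186.6], [0.0, 0.0, 1.0]] [[-0.958, -0.189, 0.215, 0.308], [-0.286, 0.648, -0.706, 0.605], [-0.006, -0.737, -0.675, 0.66], [0.0, 0.0, 0.0, 1.0]]
top [[357.2, 0.0, 255.4], [0.0, 357.2, 195.3], [0.0, 0.0, 1.0]] [[0.002, -0.988, 0.155, 0.351], [-1.0, -0.004, -0.017, 0.015], [0.017, -0.155, -0.988, 1.112], [0.0, 0.0, 0.0, 1.0]]
```

View pics/top0.png

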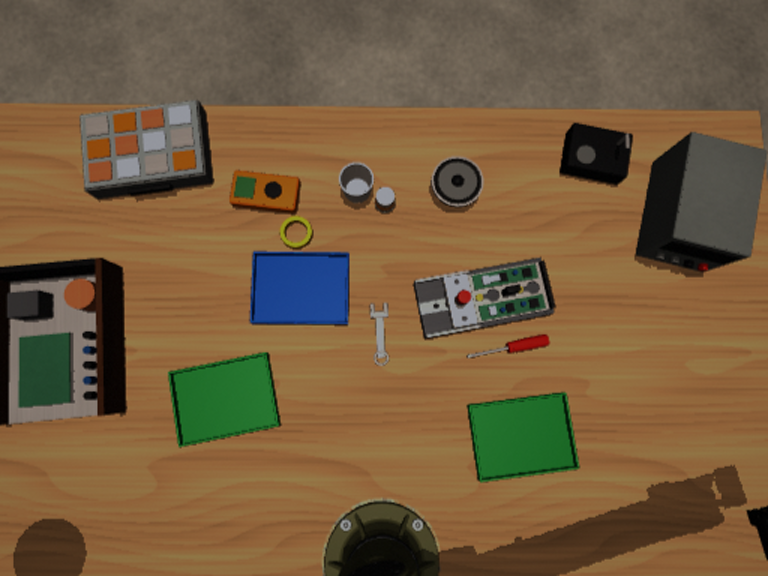

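View pics/side0.png

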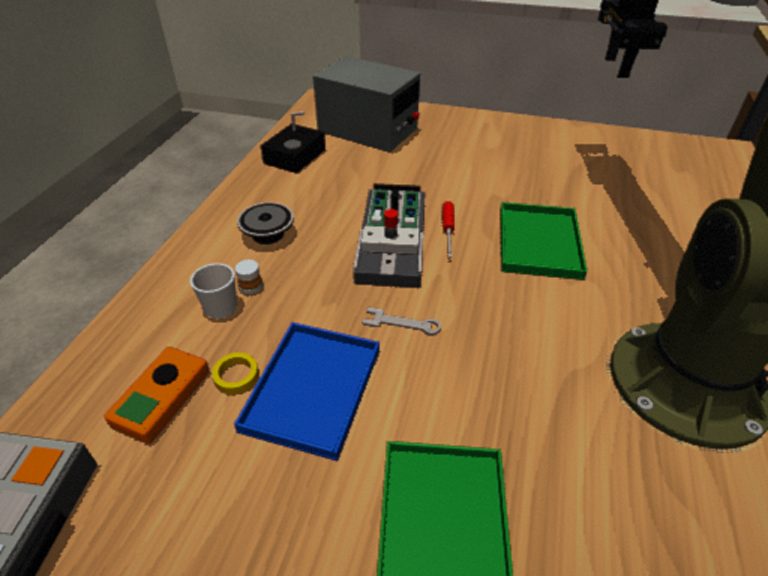

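The top view shows the fixture at about (484,297), with the knob at (463,297), the handle at (513,291) and the blue tray at (300,288). The side view agrees. 

What could be mistaken, in top-view pixels:
- **Red:** the knob (463,297), the screwdriver handle (528,344) and a supply button (703,266). I choose the knob, which stands on the aluminium block.
- **Trays:** blue (300,288), green (225,399) and green (522,436). I choose the blue one.
- **Black handle-like:** the carrier handle (513,291) and the black box (597,153). I choose the one between the circuit boards.

Next I'll check these in a close crop and measure.

```bash
cat > h.py <<'E'
import cv2,numpy as np,pickle
from scipy.optimize import least_squares
C={n:pickle.load(open(n+".pkl","rb")) for n in("side","top")}
def plane(n,uv,z):
    K,E=C[n];d=E[:3,:3]@np.linalg.inv(K)@np.array([uv[0],uv[1],1.]);o=E[:3,3];return o+d*(z-o[2])/d[2]
def proj(n,P):
    K,E=C[n];p=(np.atleast_2d(P)-E[:3,3])@E[:3,:3];q=p@K.T;return q[:,:2]/q[:,2:]
def tri(uvs):
    return least_squares(lambda X:np.concatenate([proj(n,X)[0]-uv for n,uv in uvs.items()]),[.5,0,.1]).x
def red(n,img,box):
    x0,y0,x1,y1=box;h=cv2.cvtColor(img[y0:y1,x0:x1],cv2.COLOR_BGR2HSV)
    m=((h[...,0]<8)|(h[...,0]>172))&(h[...,1]>150)&(h[...,2]>60)
    k,l,s,c=cv2.connectedComponentsWithStats(m.astype(np.uint8));i=1+np.argmax(s[1:,4]);return c[i]+[x0,y0],s[i]
E
python3 - <<'E'
from h import *
I={n:cv2.imread(f"pics/{n}0_raw.png") for n in C}
h=cv2.cvtColor(I["top"],cv2.COLOR_BGR2HSV)
m=((h[...,0]>105)&(h[...,0]<130)&(h[...,1]>150)).astype(np.uint8);m[:, :150]=0;m[:,250:]=0
c=max(cv2.findContours(m,0,2)[0],key=cv2.contourArea)
q=np.array([plane("top",p,.022)[:2]for p in c[:,0]],np.float32);print("tray",cv2.minAreaRect(q))
print(cv2.boxPoints(cv2.minAreaRect(q)))
r=red("top",I["top"],(295,185,325,210));r2=red("side",I["side"],(245,130,275,160));print(r,r2)
print("knob",tri({"top":r[0],"side":r2[0]}),plane("top",r[0],.1))
a=cv2.resize(I["top"][165:230,270:375],None,fx=7,fy=7,interpolation=3)
cv2.imwrite("pics/c1.png",a)
E
```

```text
tray ((0.5337298512458801, 0.1700662076473236), (0.14735379815101624, 0.1970422863960266), 0.329194575548172)
[[0.4594881  0.26816243]
 [0.46062022 0.07112338]
 [0.6079716  0.07196999]
 [0.6068395  0.26900905]]
(array([309.06666667, 197.55      ]), array([10,  9,  9,  9, 60], dtype=int32)) (array([260.27272727, 144.96969697]), array([11,  9,  9, 13, 99], dtype=int32))
knob [ 0.50584218 -0.15798128  0.09023692] [ 0.5038658  -0.15639631  0.1       ]
```

View pics/c1.png

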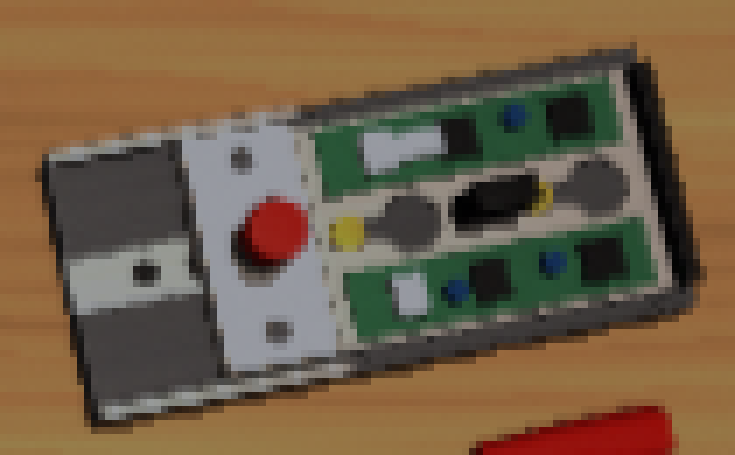

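The crop confirms the choice: red knob at (277,230), park hole at (147,272), stud heads at (347,232) and (541,193), and the handle between the boards. Now I'll fit the fixture pose.

```bash
cat >> h.py <<'E'
def fix2w(p,P):
    x,y,t=p;P=np.atleast_2d(np.array(P,float))/1000;c,s=np.cos(t),np.sin(t)
    return np.c_[x+c*P[:,0]-s*P[:,1],y+s*P[:,0]+c*P[:,1],P[:,2]]
E
python3 - <<'E'
from h import *
pts={(147,272):(0,101,30),(347,232):(0,12,41.5),(277,230):(0,53,104),(47,155):(60,135,30),(97,422):(-60,135,30),(241,158):None}
pts={k:v for k,v in pts.items() if v}
U=np.array([((u+.5)/7-.5+270,(v+.5)/7-.5+165) for u,v in pts]);W=list(pts.values())
f=lambda p:(proj("top",fix2w(p,W))-U).ravel()
r=least_squares(f,[.5,-.2,0]);p=r.x;print("fixture",p,np.round(r.fun,2))
np.save("fix.npy",p)
for n,P in dict(knob=(0,53,91),park=(0,101,91),handle=(0,-50,75),liftoff=(0,-20,75)).items():print(n,fix2w(p,P).round(4))
print("side check knob",proj("side",fix2w(p,(0,53,91))),"dir y",-np.sin(p[2]),np.cos(p[2]))
# handle top crop centre & side check of tray
print("handle top px",proj("top",fix2w(p,(0,-50,80))), "side",proj("side",fix2w(p,[(0,-50,80),(60,135,30),(-60,135,30)])))
print("tray corners in side",proj("side",np.c_[[[0.4595,.2682],[.4606,.0711],[.608,.072],[.6068,.269]],np.full(4,.022)])*1.5)
from scipy.spatial.transform import Rotation as R
print(R.from_rotvec([-2.45570202,  1.95758088,  0.00249789]).as_matrix().round(3))
E
```

```text
fixture [ 0.51403804 -0.20970296  0.18488243] [-0.21  0.17  0.29  0.16  0.57 -0.23 -0.55 -0.13 -0.15  0.04]
knob [[ 0.5043 -0.1576  0.091 ]]
park [[ 0.4955 -0.1104  0.091 ]]
handle [[ 0.5232 -0.2589  0.075 ]]
liftoff [[ 0.5177 -0.2294  0.075 ]]
side check knob [[260.95383352 144.93834296]] dir y -0.18383097277892949 0.9829578696196254
handle top px [[342.52040333 192.19928229]] side [[263.69175296 127.35900818]
 [235.58239691 180.51299732]
 [280.83860252 183.46916232]]
tray corners in side [[338.37556771 450.76885675]
 [379.42378968 340.66878636]
 [292.03521567 321.74218666]
 [236.19717492 423.52907781]]
[[ 0.223 -0.975 -0.001]
 [-0.975 -0.223  0.002]
 [-0.002  0.    -1.   ]]
```

carry_out --motion '[[[0.06,0.04,0],0.1],[[0.1,0.08,0],0.25],[[0.13,0.12,0],0.4],[[0.16,0.16,0],0.55],[[0.19,0.2,0],0.7],[[0.22,0.24,0],0.85],[[0.25,0.28,0],1.0],[[0.28,0.32,0],1.15],[[0.3,0.36,0],1.25],[[0.32,0.4,-0.01],1.35],[[0.34,0.43,-0.02],1.45],[[0.355,0.46,-0.035],1.53],[[0.36,0.476,-0.05],1.53],[[0.36,0.476,-0.05],1.53],[[0.36,0.476,-0.05],1.53]]' --grip -1

```text
time: 1.6
position: [0.5043, -0.1584, 0.1724]
tool_rot: [3.128, 0.289, -0.002]
ft_force: [0.1, -0.1, -0.3]
grip_width: 0.993
```

carry_out --motion '[[[0,0,-0.03],0],[[0,0,-0.06],0],[[0,0,-0.085],0],[[0,0,-0.098],0],[[0,0,-0.098],0],[[0,0,-0.098],0]]' --grip -1

```text
time: 2.2
position: [0.5055, -0.1588, 0.0757]
tool_rot: [3.128, 0.286, 0.002]
ft_force: [0.7, 1.0, 0.3]
grip_width: 0.999
```

carry_out --motion '[[[0,0,0],0],[[0,0,0],0],[[0,0,0],0],[[0,0,0],0],[[0,0,0],0],[[0,0,0],0],[[0,0,0],0],[[0,0,0],0]]' --grip 1 --squeeze 35

```text
time: 3.0
position: [0.5048, -0.1576, 0.0745]
tool_rot: [-3.128, -0.289, -0.0]
ft_force: [-0.4, 0.9, 0.7]
grip_width: 0.357
```

carry_out --motion '[[[0,0,0],0],[[0,0,0],0],[[0,0,0],0],[[0,0,0],0]]'

```text
time: 3.4
position: [0.5063, -0.1574, 0.0747]
tool_rot: [3.128, 0.289, 0.005]
ft_force: [4.5, 0.8, -4.5]
grip_width: 0.285
```

carry_out --motion '[[[0,0,0.003],0],[[0,0,0.006],0],[[0,0,0.009],0],[[0,0,0.011],0],[[0,0,0.0115],0],[[0,0,0.0115],0],[[0,0,0.0115],0]]'

```text
time: 4.1
position: [0.5062, -0.1572, 0.0854]
tool_rot: [-3.128, -0.289, -0.005]
ft_force: [7.7, 0.8, -10.1]
grip_width: 0.287
```

carry_out --motion '[[[0.001,0.002,0],0],[[-0.0005,0.01,0],0],[[-0.002,0.018,0],0],[[-0.0035,0.026,0],0],[[-0.005,0.034,0],0],[[-0.006,0.041,0],0],[[-0.0072,0.0465,0],0],[[-0.0073,0.0472,0],0],[[-0.0073,0.0472,0],0],[[-0.0073,0.0472,0],0]]'

```text
time: 5.1
position: [0.4971, -0.1098, 0.0857]
tool_rot: [-3.127, -0.289, 0.002]
ft_force: [3.3, 2.5, -10.2]
grip_width: 0.288
```

carry_out --motion '[[[0,0,-0.003],0],[[0,0,-0.006],0],[[0,0,-0.009],0],[[0,0,-0.0115],0],[[0,0,-0.0115],0],[[0,0,-0.0115],0]]'

```text
time: 5.7
position: [0.4974, -0.1108, 0.0747]
tool_rot: [3.128, 0.288, -0.001]
ft_force: [0.4, 0.1, -4.2]
grip_width: 0.287
```

carry_out --motion '[[[0,0,0],0],[[0,0,0],0],[[0,0,0],0],[[0,0,0],0],[[0,0,0],0],[[0,0,0.03],0],[[0,0,0.07],0],[[0,0,0.09],0],[[0,0,0.09],0]]' --grip -1

```text
time: 6.6
position: [0.5, -0.1109, 0.1681]
tool_rot: [3.125, 0.288, 0.009]
ft_force: [0.4, 0.3, 0.2]
grip_width: 0.97
```

Run:
```python
from h import *
from bench import eyes
d={n:eyes.get_image(n)["pixels"] for n in C}
for n in d: cv2.imwrite(f"pics/{n}1_raw.png",d[n])
p=np.load("fix.npy")
for z in(91,99):print(z,[proj(n,fix2w(p,(0,101,z)))[0].round(1) for n in C])
try:
  r=red("side",d["side"],(235,135,290,180));print(r)
except Exception as e:print(e)
a=cv2.resize(d["top"][165:230,270:375],None,fx=5,fy=5,interpolation=3)
b=cv2.resize(d["side"][110:200,220:300],None,fx=5,fy=5,interpolation=3)
o=np.zeros((450,925,3),np.uint8);o[:325,:525]=a;o[:,525:]=b;cv2.imwrite("pics/c2.png",cv2.resize(o,(800,389)))
```

```text
91 [array([259.5, 155.8]), array([292.8, 200.8])]
99 [array([259.5, 153.3]), array([293.1, 200.4])]
(array([258.78846154, 156.04807692]), array([ 19,  15,  10,  13, 104], dtype=int32))
```

View pics/c2.png

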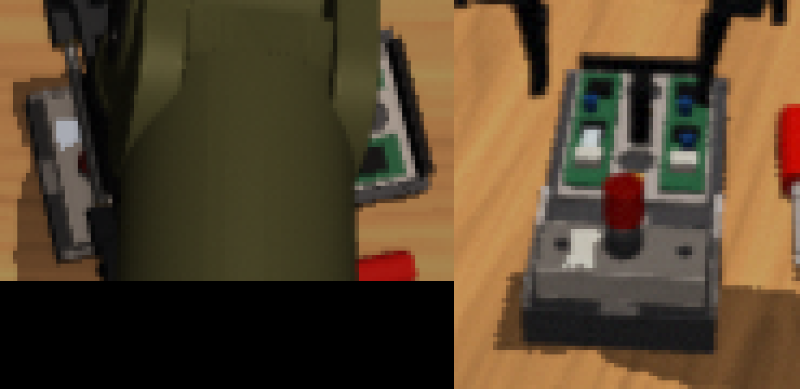

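The side crop shows the block moved to the park end and the knob seated: (258.8,156.0) against (259.5,155.8) predicted for home. An 8 mm lift would read v = 153.3. The knob also shows the fixture sits about 1.5 mm further in +x than my fit, so I'm correcting for that. Next is the handle.

carry_out --motion '[[[0.007,-0.04,0],0],[[0.016,-0.085,0],0],[[0.023,-0.125,0],0],[[0.027,-0.148,-0.01],0],[[0.027,-0.148,-0.03],0],[[0.027,-0.148,-0.06],0],[[0.027,-0.148,-0.085],0],[[0.027,-0.148,-0.1],0],[[0.027,-0.148,-0.109],0],[[0.027,-0.148,-0.109],0],[[0.027,-0.148,-0.109],0]]'

```text
time: 7.8
position: [0.5252, -0.2586, 0.0562]
tool_rot: [3.128, 0.289, 0.002]
ft_force: [0.4, 0.2, -0.3]
grip_width: 0.998
```

Run:
```python
from h import *
from bench import eyes,get_state
s=get_state();print(s["position"],s["ft_force"])
d={n:eyes.get_image(n)["pixels"] for n in C}
for n in d: cv2.imwrite(f"pics/{n}2_raw.png",d[n])
b=cv2.resize(d["side"][95:185,210:310],None,fx=6,fy=6,interpolation=3)
cv2.imwrite("pics/c3.png",b)
```

```text
[ 0.525169   -0.25857316  0.05624962] [ 0.44926109  0.17173031 -0.34562917]
```

View pics/c3.png

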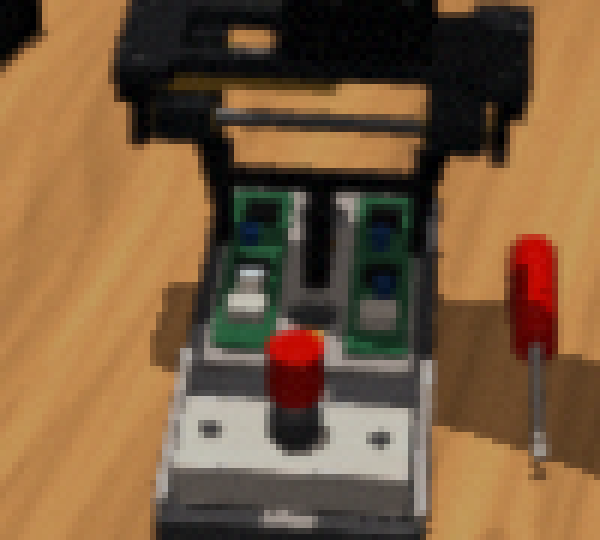

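The open fingers, at (218,200) and (425,200), straddle the handle at (318,230) centrally and stay clear of the boards. I'll close now.

carry_out --motion '[[[0,0,0],0],[[0,0,0],0],[[0,0,0],0],[[0,0,0],0],[[0,0,0],0],[[0,0,0],0],[[0,0,0],0],[[0,0,0],0],[[0,0,0],0],[[0,0,0],0],[[0,0,0],0],[[0,0,0],0],[[0,0,0],0],[[0,0,0],0]]' --grip 1 --squeeze 40

```text
time: 9.3
position: [0.5248, -0.2584, 0.0556]
tool_rot: [3.128, 0.289, 0.001]
ft_force: [1.7, -0.3, -0.5]
grip_width: 0.159
```

carry_out --motion '[[[-0.0007,0.004,0.0005],0],[[-0.0018,0.01,0.0005],0],[[-0.003,0.016,0.0005],0],[[-0.004,0.022,0.0005],0],[[-0.005,0.027,0.0005],0],[[-0.0055,0.0295,0.0005],0],[[-0.0055,0.0295,0.0005],0],[[-0.0055,0.0295,0.0005],0],[[-0.0055,0.0295,0.0005],0]]'

```text
time: 10.2
position: [0.5189, -0.2293, 0.056]
tool_rot: [3.128, 0.288, -0.0]
ft_force: [0.1, -0.2, -3.2]
grip_width: 0.152
```

Run:
```python
from h import *
from bench import eyes,get_state
s=get_state();print(s["position"],s["ft_force"])
d={n:eyes.get_image(n)["pixels"] for n in C}
for n in d: cv2.imwrite(f"pics/{n}3_raw.png",d[n])
b=cv2.resize(d["side"][95:185,210:310],None,fx=6,fy=6,interpolation=3)
cv2.imwrite("pics/c4.png",b)
```

```text
[ 0.51893472 -0.22930896  0.05600332] [ 0.13569663 -0.19835991 -3.15266005]
```

View pics/c4.png

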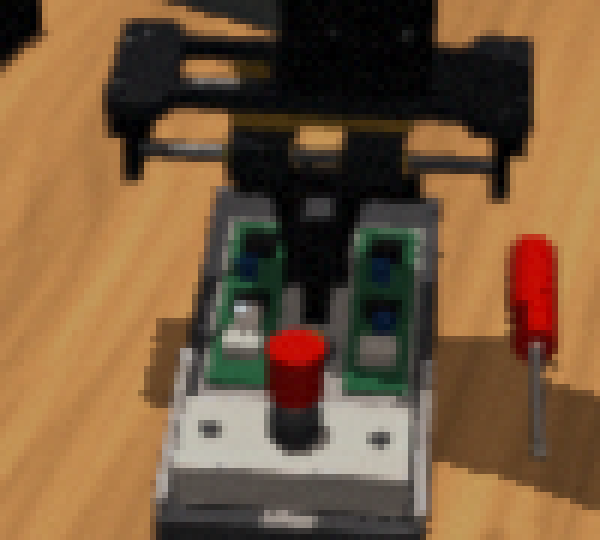

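The carrier has slid up against the block, with the boards now reaching it at (235,380) and (375,385). The tool travelled 29.7 mm, and the force is only the carrier's weight. I'll lift it, slowly at first.

carry_out --motion '[[[0,0,0.002],0],[[0,0,0.004],0],[[0,0,0.006],0],[[0,0,0.008],0],[[0,0,0.01],0],[[0,0,0.01],0]]'

```text
time: 10.9
position: [0.5193, -0.2291, 0.0665]
tool_rot: [3.128, 0.289, 0.001]
ft_force: [-0.6, 0.4, -3.0]
grip_width: 0.158
```

carry_out --motion '[[[0,0,0.02],0],[[0,0,0.05],0],[[0,0,0.08],0],[[0,0,0.105],0],[[0,0.01,0.12],-0.01],[[0.002,0.035,0.125],-0.02],[[0.003,0.07,0.125],-0.04],[[0.005,0.11,0.125],-0.06],[[0.007,0.15,0.125],-0.08],[[0.009,0.19,0.125],-0.1],[[0.01,0.23,0.125],-0.12],[[0.012,0.27,0.125],-0.14],[[0.013,0.31,0.125],-0.16],[[0.014,0.345,0.125],-0.17],[[0.015,0.375,0.125],-0.179],[[0.016,0.393,0.12],-0.179],[[0.016,0.4,0.11],-0.179],[[0.016,0.4,0.1],-0.179],[[0.016,0.4,0.095],-0.179],[[0.016,0.4,0.095],-0.179]]'

```text
time: 12.9
position: [0.5345, 0.1688, 0.1595]
tool_rot: [3.14, 0.004, -0.004]
ft_force: [0.5, -0.2, -3.1]
grip_width: 0.161
```

Run:
```python
from h import *
from bench import eyes,get_state
s=get_state();print(s["position"],s["ft_force"])
d={n:eyes.get_image(n)["pixels"] for n in C}
for n in d: cv2.imwrite(f"pics/{n}4_raw.png",d[n])
cv2.imwrite("pics/c5.png",cv2.resize(d["side"][100:330,100:320],None,fx=2.6,fy=2.6,interpolation=3))
```

```text
[0.5344623  0.1688116  0.15947292] [ 0.52308452 -0.16387725 -3.13155705]
```

View pics/c5.png

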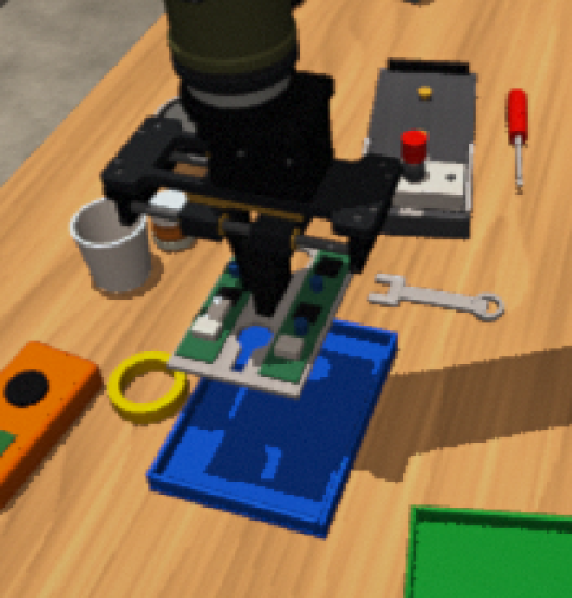

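The side crop shows the carrier held level above the blue tray with their long axes parallel. The fixture is clear, with the studs bare and the knob still seated. I'll lower it, slowly near the floor.

carry_out --motion '[[[0,0,-0.02],0],[[0,0,-0.045],0],[[0,0,-0.07],0],[[0,0,-0.09],0],[[0,0,-0.105],0],[[0,0,-0.115],0],[[0,0,-0.12],0],[[0,0,-0.124],0],[[0,0,-0.126],0],[[0,0,-0.126],0],[[0,0,-0.126],0]]'

```text
time: 14.1
position: [0.5355, 0.1712, 0.0356]
tool_rot: [-3.141, -0.008, -0.002]
ft_force: [-0.0, -0.3, -3.2]
grip_width: 0.159
```

Run:
```python
from h import *
from bench import eyes,get_state
s=get_state();print(s["position"],s["ft_force"])
d={n:eyes.get_image(n)["pixels"] for n in C}
cv2.imwrite("pics/c6.png",cv2.resize(d["side"][190:320,140:270],None,fx=4.5,fy=4.5,interpolation=3))
```

```text
[0.53548708 0.17117716 0.03562417] [-0.01970883 -0.34031463 -3.20935247]
```

View pics/c6.png

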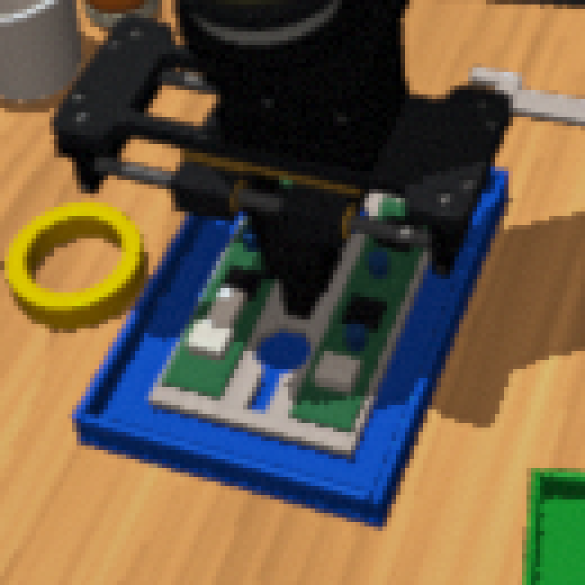

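The carrier is centred and level between the tray walls, with its front edge from (150,400) to (355,455). I'll lower the last few millimetres and watch the force.

carry_out --motion '[[[0,0,-0.001],0],[[0,0,-0.002],0],[[0,0,-0.003],0],[[0,0,-0.004],0],[[0,0,-0.005],0],[[0,0,-0.005],0],[[0,0,-0.005],0]]'

```text
time: 14.9
position: [0.5351, 0.171, 0.0306]
tool_rot: [3.141, 0.008, 0.0]
ft_force: [-3.1, -1.4, 4.3]
grip_width: 0.159
```

The force went from −3.2 N to +4.3 N, so the carrier is resting on the tray floor. I'll release it and back off upwards.

carry_out --motion '[[[0,0,0],0],[[0,0,0],0],[[0,0,0],0],[[0,0,0],0],[[0,0,0],0],[[0,0,0],0],[[0,0,0],0],[[0,0,0],0],[[0,0,0.01],0],[[0,0,0.03],0],[[0,0,0.06],0],[[0,0,0.1],0],[[0,0,0.14],0],[[0,0,0.18],0],[[0,-0.03,0.2],0],[[-0.02,-0.07,0.2],0],[[-0.04,-0.11,0.2],0],[[-0.05,-0.14,0.2],0],[[-0.05,-0.15,0.2],0],[[-0.05,-0.15,0.2],0]]' --grip -1

```text
time: 16.9
position: [0.4853, 0.0196, 0.2308]
tool_rot: [3.141, 0.003, 0.002]
ft_force: [0.3, 0.9, -0.2]
grip_width: 1.0
```

Run:
```python
from h import *
from bench import eyes,get_state
s=get_state();print(s["time"],s["position"],s["ft_force"],s["grip_width"])
d={n:eyes.get_image(n)["pixels"] for n in C}
cv2.imwrite("pics/c7.png",cv2.resize(d["side"][70:330,60:330],None,fx=2.3,fy=2.3,interpolation=3))
try:print(red("side",d["side"],(235,135,290,180)))
except Exception as e:print(e)
```

```text
16.9 [0.48530517 0.01962104 0.23076628] [ 0.30323512  0.85504499 -0.18771232] 0.9999442381705885
(array([258.73636364, 155.83636364]), array([ 19,  15,  10,  13, 110], dtype=int32))
```

View pics/c7.png

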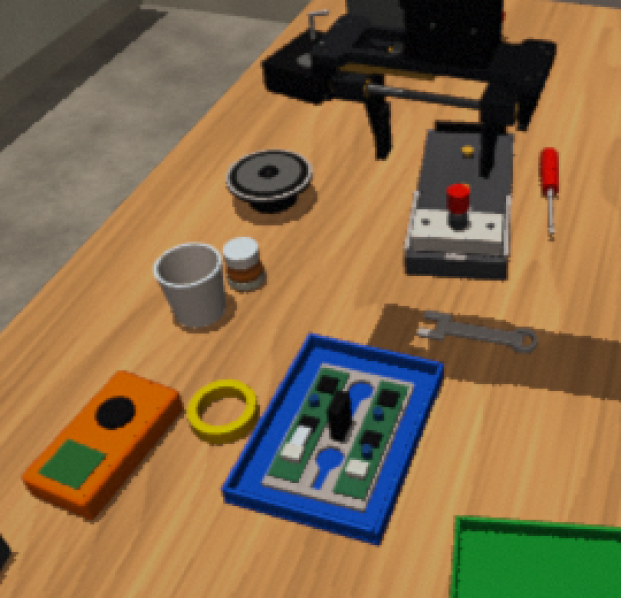

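The carrier lies flat and centred in the blue tray at (340,430). The knob is home at park, still at pixel (258.7,155.8). The bystanders look untouched and the gripper is clear, so I'm handing in.

```bash
python3 -c "
from bench import ticket;print(ticket.close_job())"
```

```text
the job is handed in; nothing more can be done
None
```

The job is handed in, at about 17 s of the 51 s allowed. I pulled the plunger, slid the carriage about 48 mm to the park hole and let the plunger drop home there. Then I slid the carrier about 30 mm to the wide ends of its keyholes, lifted it straight off and set it down in the blue tray before letting go.

**Last checks:**
- **Plunger:** the knob is at side-view pixel (258.7,155.8), against (259.5,155.8) predicted for fully home at park.
- **Carrier:** it looks flat and centred in the tray. The tool force went from −3.2 N to +4.3 N on set-down, so it was resting on the tray floor before release.
- **Bystanders and gripper:** the bystanders look unmoved by eye, though I didn't measure them. The gripper is open and clear.

**Disagreement:** my fixture position from the top view was about 1.5 mm off in x. A sideways force of up to 8 N while gripping and lifting the knob showed it, and I corrected for it. No check failed.

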